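# Wedge a rocking core height gauge

### The arm

A 7-joint arm with a two-finger parallel gripper is mounted at the origin on the work surface; the furniture and walls round the work are solid. World frame = base frame: x ahead of the robot, y to its left, z up, the work surface at z = 0. Lengths are in m, angles in rad, forces in N, time in s.
With the tool pointing down it reaches from about 0.425 to 0.925 m from the base axis. Payload 6.8 kg.
Tool frame: the origin (TCP) lies on the centre line of the jaws, within the pads' length; the fingertips stand 8 mm ahead of it and the grasp point (between the pads) lies 11 mm behind it (bot.tips_ahead is the distance from the TCP to the fingertips, in m); z points along the fingers, y is the line along which they close (so a half turn about z gives the same grasp; the last joint's range is limited). The gripper opens to 85 mm and grips with 20 to 120 N. Pads are 22 mm wide; open, the fingers measure 114 mm over their backs; the gripper's body (76 mm by 85 mm) begins 54 mm behind the grasp point. The pads swing forward as they close: fully open they stand 13 mm farther back than shut.
Start: joints at [1.123, 0.477, 0.022, 1.555, -0.011, 1.109, -0.083], TCP at [0.225, -0.636, 0.239] pointing down, gripper open.
Joint ranges: [-2.96, 2.96], [-0.34, 2.1], [-1.41, 1.46], [0.24, 2.44], [-1.37, 4.51], [0.17, 1.92], [-2.96, 2.96]. Speed limits (rad/s): [2.39, 2.39, 3.14, 3.14, 3.14, 3.14, 3.14].

### API

Orientations are given as a unit quaternion [w, x, y, z].
In Python, from station import bot gives the robot as it stands.
- The arm moves only by the tool send_rows, never from a script. Its argument "deltas" is text: rows parted by semicolons, each of 4 numbers parted by spaces: the shift along the tool's x, y, z in m, then the turn about the tool's z in degrees. In form: x y z spin; .... A call has 1 to 5 rows; each row is the pose to reach, as a shift and turn from the pose commanded when the call began, along the tool's axes at that moment; what a row does not reach only later rows make up. A row lasts 1/10 s, in which the tool goes at most 50 mm and 8.59 degrees, less where a joint would pass 70% of its speed; a pose out of reach is approached as far as the arm can. A call with a gripper value outside its range is refused whole. "claw" is the opening, from 0 (shut) to 1 (fully open), set as the call begins (left out, the last holds). The fingers move at their own pace and stop on an object; "force" is the grip in N (left out, the last holds). Time passes only in rows, so rows that repeat a pose let the fingers close. It gives the time, the measured TCP pose, the force, the opening and the grip force at its end, in the units of the state.
- bot.get_obs(): the state, without advancing time (a new reading comes with each control period).
- bot.read_camera(name): name is "scene" or "top" or "wrist"; returns a dict with "img" (400x640x3 uint8, red, green, blue), "depth" (400x640 float32, m along the optical axis (not along the pixel's ray), 0 where there is no reading), "fx", "fy", "cx", "cy" (pixels), "camera_from_world" (4x4, takes a point from world to camera coordinates). Camera axes: x right, y up, looking along -z (the intrinsics and any distortion apply to the point x, -y, -z); pixel columns grow to the right and rows downward; lengths in m; the calibration is good to about 2 mm. The wrist camera is an equidistant fisheye: a pixel r from the principal point sees the ray r / f radians off the axis. A picture is of the moment at which its call begins.
- bot.hand_in(): hands the job in; it is judged then, once.
Trained networks look in a picture, given as the dict that the camera call returned (one of the last four; its "shot" number tells which), for a name from the list of things; names that differ only in an ending like _2 or _b are one class to them, and where a whole thing is asked for, a point or a joint stands for the part that bears it (a point fixed in the world has none). Each returns a list of dicts, best first, with "confidence" (0 to 1); they miss things now and then, are a little off and sometimes report something else, mostly with a low value. They report only what shows in the picture. A call takes as long as a camera call. They do not tell look-alikes from the thing itself.
- bot.masks_of(picture, query): "mask" (400x640 bool, what is visible of it).
- bot.landmark_of(picture, query): "xyz" ([x, y, z] in m, in world coordinates, good to about 4 mm: a listed point, or the origin of a listed thing).
The state is a dict: "t": time; "q": joint angles; "joint_vel": joint speeds; "joint_torque": joint torques, N m; "eef_pos": TCP position; "tool_rot": TCP orientation; "contact_force": force on the tool from outside, world axes, zero at the start; "torque": the same for the moment, N m; "gripper_width": opening from 0.0 (shut) to 1.0 (fully open); "grasp_force": force on a finger pad.
Only numpy, scipy, OpenCV 4.12 (cv2) and the standard library are available. Lean on these libraries where they do the work, as an engineer would, in place of code of your own. Each camera call takes 0.05 s, during which the arm holds its last target. There are 200 camera calls.

### The job

The core height gauge rocks because the foot at its front left corner (seen from the robot) has lost its rubber pad. Without picking anything up, push the wooden wedge thin end first along the bench under that bare foot just until it takes up the gap, then press down firmly with a fingertip on the base plate at that corner and, if it still gives, push the wedge in further and press again. Leave the gauge standing level and firm on the wedge, with its core on the anvil, nothing else on the bench disturbed and your fingers clear.

Things in the scene. Friction and masses are not known exactly. Their poses are not given: they have to be found in the camera images.
- gauge: Core height gauge, 4 kg, loose: grey steel base plate 160 (its x) by 240 mm (y), underside 14, top 26 mm above the bench; on its right half a steel anvil disc, a column with arm and dial, 275 mm high. Origin on the bench under the plate's centre; at yaw 0 x points away from the robot, y to its left (yaw within 0.25 rad). It rests level on three rubber feet; the fourth foot (front left) is bare.
- bare_foot (a point): Point on the bench straight below the bare foot, at x = -62, y = +100 mm of the gauge, 20 mm in from the plate's left edge and 18 mm from its front edge. The foot is a steel screw with a round end 11 mm across that hangs 4 to 8 mm above the bench: how much differs each time and must be felt. It is seized and does not move in the plate.
- bare_corner (a point): Point on the top face of the base plate straight above the bare foot, 26 mm above the bench: the place to press. The plate is free for about 80 mm round this corner. Unwedged, a press of about 4 to 6 N here rocks the gauge down by the foot's whole gap onto the bare screw; it rocks back when let go. Firm means pressing clearly harder than that (more than 8 N) without the corner sinking by more than 1 mm.
- wedge: Hardwood wedge, 100 mm long (its x), 45 wide (its y), 60 g, flat on the bench left of the gauge, thin end to within 0.4 rad toward the gauge, 30 to 80 mm short of the bare foot. Origin: centre of its underside. The top slopes evenly, 0.14 mm per mm, so it meets the screw with its thin end 18 to 47 mm past the screw's axis. It slides at about 0.4 N; bearing on the screw it resists with several N.
- thin_end (a point): Middle of the wedge's thin edge (x = +50 mm of the wedge), 1.5 mm thick; the point is at bench height.
- thick_end (a point): Middle of the foot of the wedge's thick end (x = -50 mm of the wedge), a flat upright face 45 mm wide and 15.5 mm high; the point is at bench height.
- core_on_gauge: Dark asphalt drill core 86 mm across and 57 mm high, standing loose on the gauge's anvil under the raised plunger. Origin: centre of its underside, 30 mm above the bench.
- caliper: Bystander: steel vernier caliper, 225 mm long, 8 mm high, lying on the bench behind the wedge. Origin: under its middle.
- black_core: Bystander: black asphalt core, 85 mm across, 49 mm high, standing left of the work, nearer the robot than the wedge. Origin: centre of its underside.
- pale_core: Bystander: grey asphalt core, 85 mm across, 49 mm high, standing left of the wedge, beyond its thick end. Origin: centre of its underside.
There are look-alikes about, which are no part of the job. What is shaped like the core_on_gauge but green or pink is not meant.

How it is judged:
By the outcome, as a careful person would: the job done as asked, in the order asked, and still so for the second after the job is handed in, with the robot touching nothing.
It also fails if it takes over 72 s, if anything falls off the work surface, if the arm or the gripper's body presses on something with over 40 N, if the wrist force passes 120 N, or if a joint passes its speed limit or range.

## Working session

There is one attempt and no reset: what is moved stays moved. The work goes in short steps, Python scripts to look and compute and a tool call to move; the robot and the scene stay as the last step left them, time stands still between calls to the robot, and variables do not carry over. Pictures are saved under pics/ and viewed, at most 10 in all, crops included, and the job is handed in when it is done.

Besides the shell and the picture viewer there is one more tool, called after "Emit:" in YAML: its name, and indented under it one key for each argument. send_rows: Moves the arm, as the interface text tells. Its arguments: {"type":"object","properties":{"deltas":{"type":"string"},"claw":{"type":"number"},"force":{"type":"number"}},"required":["deltas"]}

```bash
mkdir -p pics; ls
cat > h.py <<'E'
import numpy as np, cv2
from station import bot
def save(p,n): cv2.imwrite('pics/'+n,p['img'][:,:,::-1])
def lm(p,names):
    for n in names:
        for d in bot.landmark_of(p,n)[:2]: print(n,np.round(d['xyz'],4),round(d['confidence'],2))
E
python3 - <<'E'
from h import *
o=bot.get_obs(); print(o)
for c in ('scene','top'):
    p=bot.read_camera(c); save(p,c+'0.png'); print(c,p['fx'],p['cx'],p['cy'])
    print(np.round(p['camera_from_world'],3))
    lm(p,['gauge','bare_foot','bare_corner','wedge','thin_end','thick_end','core_on_gauge','caliper','black_core','pale_core'])
E
```

```text
pics
{'t': 0.0, 'q': array([ 1.12288708,  0.47778746,  0.02233069,  1.55643492, -0.01148119,
        1.10929277, -0.08309928]), 'joint_vel': array([-0.00161768,  0.00025536,  0.00086686, -0.0001755 ,  0.00144065,
        0.00070387,  0.00111295]), 'joint_torque': array([-2.35485422e-04, -5.96464634e+01,  1.60795894e+00, -2.81197482e+01,
        1.24541923e-02,  9.36855358e-03, -8.62024223e-06]), 'eef_pos': array([ 0.2247817 , -0.63587239,  0.23834099]), 'tool_rot': array([-8.69051683e-04,  9.85597211e-01,  1.69107457e-01, -2.22891136e-04]), 'contact_force': array([-0.65496392, -0.64564031,  0.75178461]), 'torque': array([-0.02260002, -0.00297084,  0.00193356]), 'grasp_force': 0.0, 'gripper_width': 1.0003944817834995}
scene 361.0172099915767 316.73072988052064 201.05705034593976
[[-0.447 -0.894 -0.004  0.33 ]
 [ 0.502 -0.255  0.826 -0.184]
 [-0.74   0.368  0.563 -0.858]
 [ 0.     0.     0.     1.   ]]
gauge [0.5342 0.0159 0.0035] 0.56
bare_foot [0.4848 0.1183 0.0047] 0.68
bare_corner [0.486  0.1181 0.0217] 0.83
bare_corner [0.5193 0.2676 0.0017] 0.7
thin_end [ 0.4962  0.1647 -0.0026] 
[... 218 characters left out ...]
3894 0.4607 0.0017] 0.57
top 467.1164379450293 319.08021688343024 202.76812474461855
[[ 0.298 -0.955  0.007  0.062]
 [ 0.924  0.29   0.248 -0.428]
 [-0.239 -0.068  0.969 -1.073]
 [ 0.     0.     0.     1.   ]]
gauge [ 0.5356  0.0114 -0.0041] 0.83
bare_foot [ 0.4906  0.1244 -0.0014] 0.63
bare_corner [0.4909 0.1171 0.0274] 0.62
bare_corner [ 0.5232 -0.0376  0.0325] 0.44
wedge [ 5.079e-01  2.140e-01 -1.000e-04] 0.91
thin_end [ 0.5047  0.1592 -0.0008] 0.7
thick_end [0.5188 0.2632 0.001 ] 0.71
core_on_gauge [ 0.1706  0.2969 -0.0014] 0.85
core_on_gauge [ 0.523  -0.038   0.0345] 0.76
caliper [ 0.5752  0.2605 -0.0011] 0.62
black_core [ 0.3017  0.3222 -0.0016] 0.6
pale_core [0.3877 0.4664 0.0025] 0.8
```

```bash
cd pics; python3 -c "
import cv2
a=cv2.imread('scene0.png');b=cv2.imread('top0.png')
cv2.imwrite('s.png',cv2.resize(a[80:330,100:500],(800,500)));cv2.imwrite('t.png',cv2.resize(b[60:360,120:520],(800,600)))"
```

```text
(no output)
```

View pics/s.png

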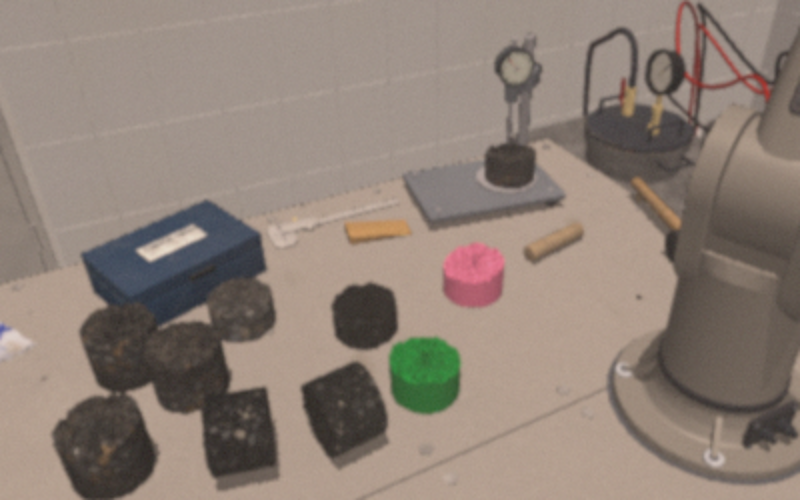

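View pics/t.png

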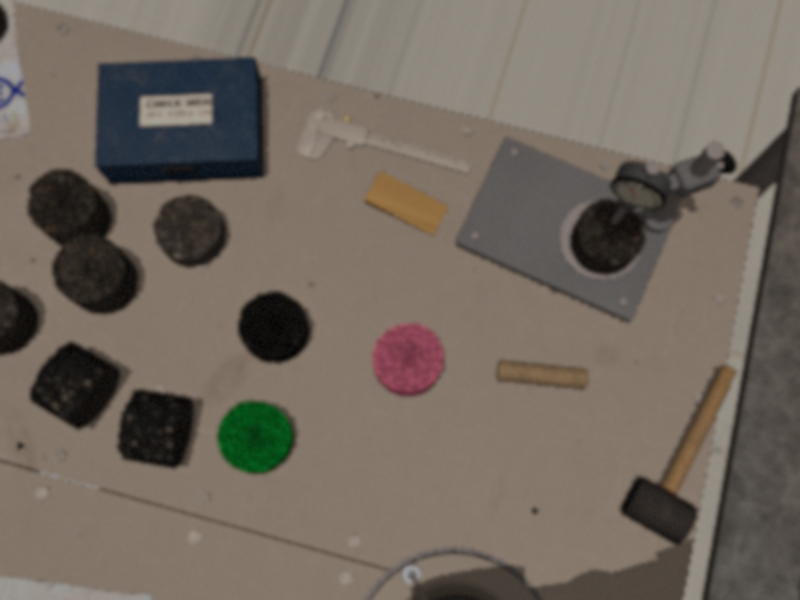

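Both views: plate's front-left corner at about (458,243) in the top crop, the wedge at (365..448, 172..235) with its thin end towards that corner, caliper behind it. I'll fit the wedge and plate outlines.

```bash
cat >> h.py <<'E'
def onplane(p,uv,z):
    M=p['camera_from_world'];R=M[:3,:3];c=-R.T@M[:3,3]
    uv=np.asarray(uv,float); d=np.c_[(uv[:,0]-p['cx'])/p['fx'],-(uv[:,1]-p['cy'])/p['fy'],-np.ones(len(uv))]@R
    return c[:2]+(d[:,:2]*((z-c[2])/d[:,2])[:,None])
def wedge(p,z=.008):
    for m in bot.masks_of(p,'wedge')[:1]:
        v,u=np.nonzero(m['mask']); 
        w=onplane(p,np.c_[u,v],z); r=cv2.minAreaRect((w*1000).astype(np.float32)); print('wedge',m['confidence'],r,np.round(cv2.boxPoints(r)))
E
python3 - <<'E'
from h import *
for c in('top','scene'):
    p=bot.read_camera(c); wedge(p)
    # plate by bluish grey colour at its top height
    i=p['img'].astype(int); m=((i[:,:,2]-i[:,:,0])>2)&(i.sum(2)>200)&(i.sum(2)<480)
    n,l,s,ce=cv2.connectedComponentsWithStats(m.astype(np.uint8))
    for k in range(1,n):
        if s[k,4]>800:
            v,u=np.nonzero(l==k); w=onplane(p,np.c_[u,v],.026); print(s[k],ce[k]); 
            w=w[(abs(w-[.535,.015])<.2).all(1)]
            if len(w)>500: r=cv2.minAreaRect((w*1000).astype(np.float32));print(r,np.round(cv2.boxPoints(r)))
    lm(p,['bare_corner','bare_foot','thin_end','thick_end'])
E
```

```text
wedge 0.69 ((510.1417541503906, 213.8693389892578), (101.65419006347656, 48.34784698486328), 79.67671966552734) [[477. 168.]
 [525. 160.]
 [543. 260.]
 [495. 268.]]
[ 49  91  83  38 994] [ 92.64688129 111.83199195]
bare_corner [0.4922 0.1194 0.0268] 0.92
bare_foot [ 0.488   0.1215 -0.0005] 0.6
thin_end [0.5058 0.1633 0.0039] 0.61
thick_end [ 0.5152  0.2656 -0.0038] 0.67
wedge 0.74 ((572.89892578125, 270.9705810546875), (66.07418060302734, 219.0044708251953), 11.475679397583008) [[519. 372.]
 [562. 157.]
 [627. 170.]
 [583. 385.]]
[ 141  180   89   49 1716] [183.35198135 203.84324009]
bare_corner [0.4856 0.1158 0.0215] 0.69
bare_corner [0.4833 0.118  0.0033] 0.16
bare_foot [0.4856 0.1154 0.0038] 0.96
thin_end [ 0.5007  0.1643 -0.0015] 0.79
thin_end [ 0.5279 -0.0386  0.0332] 0.27
thick_end [0.5166 0.2677 0.0015] 0.55
```

Emit:
send_rows:
  deltas: "0 0 -0.05 0; 0 0 -0.08 0; 0.03 -0.037 -0.08 0; 0.06 -0.074 -0.08 0; 0.09 -0.111 -0.08 0"
  claw: 0

```text
t: 2.2
eef_pos: [0.2732, -0.5003, 0.3195]
tool_rot: [0.0, 0.986, 0.169, 0.0]
contact_force: [0.8, 0.4, -0.2]
gripper_width: 0.144
grasp_force: 0.0
```

Emit:
send_rows:
  deltas: "0.03 -0.037 0 0; 0.06 -0.074 0 0; 0.09 -0.111 0 0; 0.12 -0.148 0 0; 0.15 -0.185 0 0"

```text
t: 2.7
eef_pos: [0.3529, -0.2755, 0.3196]
tool_rot: [0.0, 0.986, 0.169, 0.0]
contact_force: [0.8, 1.0, -0.1]
gripper_width: -0.001
grasp_force: 0.0
```

Emit:
send_rows:
  deltas: "0.03 -0.037 0 0; 0.06 -0.074 0 0; 0.09 -0.111 0 0; 0.11 -0.13 0 0; 0.11 -0.13 0 0"

```text
t: 3.2
eef_pos: [0.4145, -0.1141, 0.3199]
tool_rot: [-0.0, 0.985, 0.173, 0.001]
contact_force: [-0.1, 0.9, 0.0]
gripper_width: 0.002
grasp_force: 0.0
```

```bash
cat >> h.py <<'E'
def to(x,y,z,yaw=None):
    from scipy.spatial.transform import Rotation as R
    o=bot.get_obs(); r=R.from_quat(np.roll(o['tool_rot'],-1)); d=r.inv().apply(np.array([x,y,z])-o['eef_pos'])
    Y=r.as_matrix()[:,1]; a=np.degrees(np.arctan2(Y[1],Y[0])); print('eef',np.round(o['eef_pos'],4),'F',np.round(o['contact_force'],2),'t',o['t'],'yawY',round(a,1),'tilt',np.round(r.as_matrix()[:,2],3))
    print('delta',np.round(d,4), 'spin',None if yaw is None else round(a-yaw,1))
E
python3 - <<'E'
from h import *
to(.524,.310,.32,-100.3); print(bot.get_obs()['q'])
E
```

```text
eef [ 0.4145 -0.1141  0.3199] F [-0.1   0.86  0.05] t 3.2 yawY -70.1 tilt [ 0.002  0.    -1.   ]
delta [ 2.472e-01 -3.615e-01  3.000e-04] spin 30.2
[ 0.53169993  0.00885748 -0.4050823   1.97614921  0.0030492   1.1556469
 -1.0982544 ]
```

Emit:
send_rows:
  deltas: "0.028 -0.041 0 3; 0.056 -0.082 0 6; 0.084 -0.123 0 9; 0.112 -0.164 0 12; 0.14 -0.205 0 15"

```text
t: 3.7
eef_pos: [0.4772, 0.1224, 0.3196]
tool_rot: [0.0, 0.999, 0.037, 0.0]
contact_force: [1.7, -0.4, -0.7]
gripper_width: 0.003
grasp_force: 0.0
```

Run:
```python
from h import *
to(.526,.310,.12,-100.3); print(bot.get_obs()['q'])
```

```text
eef [0.4772 0.1224 0.3196] F [ 1.7  -0.39 -0.65] t 3.7 yawY -85.8 tilt [ 0.001 -0.001 -1.   ]
delta [ 0.0623 -0.1836  0.1995] spin 14.5
[ 0.20146346  0.15256894 -0.63930378  1.84319632  0.09944369  1.17681964
 -1.96752051]
```

Emit:
send_rows:
  deltas: "0.015 -0.045 0 3; 0.03 -0.09 0 6; 0.045 -0.135 0.02 9; 0.0615 -0.18 0.05 12; 0.0625 -0.1835 0.1 14.5"

```text
t: 4.2
eef_pos: [0.5263, 0.3147, 0.2262]
tool_rot: [-0.004, 0.996, -0.087, 0.002]
contact_force: [0.1, 0.5, 0.4]
gripper_width: -0.007
grasp_force: 0.0
```

Emit:
send_rows:
  deltas: "0 0 0.05 0; 0 0 0.1 0; 0 0 0.1 0; 0 0 0.1 0"

```text
t: 4.6
eef_pos: [0.5249, 0.308, 0.1248]
tool_rot: [0.0, 0.996, -0.088, -0.0]
contact_force: [0.5, -0.3, 0.5]
gripper_width: -0.002
grasp_force: 0.0
```

Run:
```python
from h import *
to(.526,.310,.016,-100.3); print(bot.get_obs()['q'])
p=bot.read_camera('wrist'); save(p,'w1.png'); lm(p,['thin_end','thick_end','bare_foot','bare_corner','wedge'])
p=bot.read_camera('top'); i=p['img'][60:260,220:440,::-1]; cv2.imwrite('pics/t1.png',cv2.resize(i,None,fx=2.5,fy=2.5)); wedge(p)
```

```text
eef [0.5249 0.308  0.1248] F [ 0.51 -0.28  0.54] t 4.6 yawY -100.1 tilt [-0.001 -0.001 -1.   ]
delta [ 0.0008 -0.0023  0.1088] spin 0.2
[-0.19987997  0.56512059 -0.58470794  1.78643521  0.3846987   0.90711475
 -2.7010726 ]
thin_end [ 0.4985  0.1654 -0.0038] 0.85
bare_foot [4.847e-01 1.157e-01 4.000e-04] 0.84
bare_corner [0.4884 0.119  0.0282] 0.83
wedge [0.5084 0.2106 0.0023] 0.85
wedge 0.9 ((510.222900390625, 215.0758819580078), (101.97917938232422, 48.26030349731445), 79.42375946044922) [[477. 169.]
 [525. 161.]
 [543. 261.]
 [496. 270.]]
```

View pics/w1.png

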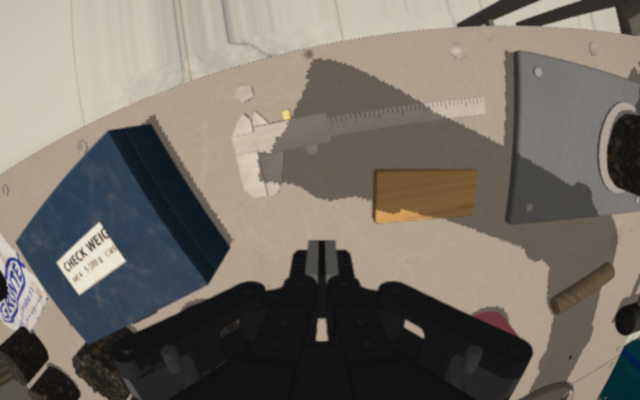

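The wrist view shows the closed fingers at (322,245), the wedge at (375..477,168..222), and the caliper jaw reaching towards the robot to (258,195); I'll locate that jaw relative to my descent point.

```bash
cat >> h.py <<'E'
def fish(p,u,v,z):
    M=p['camera_from_world'];R=M[:3,:3];c=-R.T@M[:3,3]
    a=np.array([(u-p['cx'])/p['fx'],(v-p['cy'])/p['fy']]);r=np.hypot(*a)
    d=R.T@np.array([np.sin(r)*a[0]/r,-np.sin(r)*a[1]/r,-np.cos(r)]); return np.round((c+d*(z-c[2])/d[2])[:2],4)
E
python3 - <<'E'
from h import *
p=bot.read_camera('wrist')
for n,u,v,z in [('jaw',258,195,.004),('jawR',282,186,.004),('jawL',240,160,.004),('thick near',376,221,.0),('thick far top',375,169,.0155),('thin near',475,214,0),('thin far',477,169,0.0015),('plate corner FL',507,222,.026),('plate BL',515,53,.026),('plate hole',530,207,.026)]: print(n,fish(p,u,v,z))
E
```

```text
jaw [0.5353 0.3634]
jawR [0.5394 0.3407]
jawL [0.5686 0.3722]
thick near [0.4915 0.2641]
thick far top [0.5428 0.2611]
thin near [0.4797 0.1643]
thin far [0.5247 0.1615]
plate corner FL [0.4764 0.1421]
plate BL [0.6279 0.122 ]
plate hole [0.4862 0.1146]
```

Emit:
send_rows:
  deltas: "0 0.01 0.05 0; 0 0.01 0.09 0; 0 0.01 0.111 0; 0 0.01 0.111 0; 0 0.01 0.111 0"

```text
t: 5.55
eef_pos: [0.5229, 0.2993, 0.0141]
tool_rot: [-0.0, 0.996, -0.087, 0.0]
contact_force: [0.6, 0.1, 0.5]
gripper_width: 0.003
grasp_force: 0.0
```

Run:
```python
from h import *
to(.511,.23,.0135,-100.1); print(bot.get_obs()['q'][6])
```

```text
eef [0.5229 0.2993 0.0141] F [0.57 0.05 0.48] t 5.55 yawY -100.0 tilt [ 0.  0. -1.]
delta [0.0003 0.0703 0.0005] spin 0.1
-2.7828987422769407
```

Emit:
send_rows:
  deltas: "0 0.01 0 0; 0 0.018 0 0; 0 0.026 0 0; 0 0.034 0 0; 0 0.042 0 0"

```text
t: 6.05
eef_pos: [0.516, 0.2577, 0.0143]
tool_rot: [-0.001, 0.996, -0.087, 0.001]
contact_force: [1.0, 2.4, 2.9]
gripper_width: -0.001
grasp_force: 2.1
```

Emit:
send_rows:
  deltas: "0 0.006 0 0; 0 0.012 0 0; 0 0.018 0 0; 0 0.024 0 0; 0 0.03 0 0"

```text
t: 6.55
eef_pos: [0.5109, 0.2293, 0.0143]
tool_rot: [-0.001, 0.996, -0.087, 0.001]
contact_force: [1.4, 5.3, 5.1]
gripper_width: -0.0
grasp_force: 3.3
```

Run:
```python
from h import *
p=bot.read_camera('wrist'); save(p,'w2.png')
to(.511,.23,.0135,-100.1);lm(p,['thin_end','thick_end','bare_foot','wedge'])
p=bot.read_camera('top');wedge(p); i=p['img'][80:240,260:440,::-1]; cv2.imwrite('pics/t2.png',cv2.resize(i,None,fx=3,fy=3))
```

```text
eef [0.5108 0.2281 0.0142] F [0.09 4.77 8.58] t 6.6 yawY -100.0 tilt [ 0.002  0.002 -1.   ]
delta [-0.0001 -0.0019  0.0007] spin 0.1
thin_end [ 0.4917  0.1201 -0.005 ] 0.72
thick_end [ 0.5108  0.2192 -0.0029] 0.91
thick_end [ 0.3875  0.4615 -0.0014] 0.68
bare_foot [0.4852 0.1195 0.0016] 0.55
wedge [4.998e-01 1.670e-01 2.000e-04] 0.73
wedge 0.87 ((502.5553283691406, 176.4980926513672), (87.58441162109375, 48.46080017089844), 80.9437026977539) [[472. 137.]
 [520. 129.]
 [533. 216.]
 [486. 224.]]
```

View pics/w2.png

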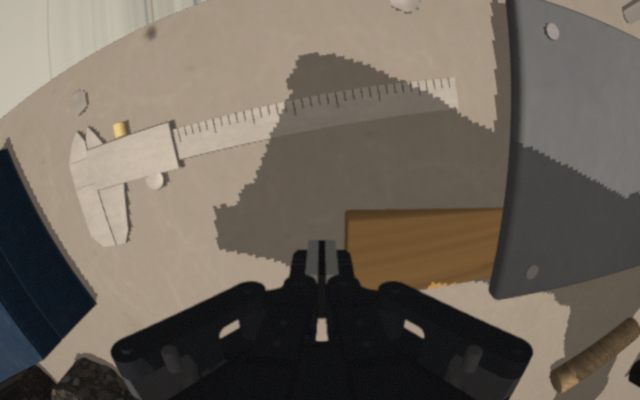

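The wedge (346..503, 208..290) is entering squarely under the plate's left edge, pushed by the fingers; hole above the foot at (532,271). The force looks odd, so I hold and reread.

Emit:
send_rows:
  deltas: "0 0 -0.002 0; 0 0 -0.002 0; 0 0 -0.002 0"

```text
t: 7.2
eef_pos: [0.5097, 0.2271, 0.015]
tool_rot: [0.001, 0.996, -0.088, -0.0]
contact_force: [-0.2, 0.2, 1.0]
gripper_width: -0.001
grasp_force: 0.2
```

Run:
```python
from h import *
to(.511,.23,.0135,-100.1);o=bot.get_obs();print(o['torque'],o['grasp_force'],o['joint_torque'])
```

```text
eef [0.5097 0.2271 0.015 ] F [-0.22  0.24  1.01] t 7.2 yawY -100.1 tilt [-0.001 -0.001 -1.   ]
delta [ 0.0007 -0.0031  0.0015] spin 0.0
[ 0.09727567 -0.00179615 -0.03013594] 0.24071681080386043 [ 1.59607013e-01 -5.55611944e+01 -6.89787671e+00 -1.65689188e+01
  2.41880509e-02  1.01766132e-01  2.91075754e-03]
```

Emit:
send_rows:
  deltas: "0 0.001 -0.002 0; 0 0.004 -0.002 0; 0 0.007 -0.002 0; 0 0.01 -0.002 0; 0 0.012 -0.002 0"

```text
t: 7.7
eef_pos: [0.508, 0.2156, 0.0173]
tool_rot: [0.0, 0.996, -0.088, -0.0]
contact_force: [-0.0, 0.3, -0.5]
gripper_width: -0.001
grasp_force: 0.2
```

Emit:
send_rows:
  deltas: "0 0.001 0 0; 0 0.002 0 0; 0 0.003 0 0; 0 0.0035 0 0; 0 0.004 0 0"

```text
t: 8.2
eef_pos: [0.5074, 0.2122, 0.0174]
tool_rot: [-0.0, 0.996, -0.087, 0.0]
contact_force: [-0.3, 0.9, 0.1]
gripper_width: -0.001
grasp_force: 0.2
```

Emit:
send_rows:
  deltas: "0 0.001 0 0; 0 0.002 0 0; 0 0.003 0 0; 0 0.004 0 0; 0 0.004 0 0"

```text
t: 8.7
eef_pos: [0.5067, 0.208, 0.0174]
tool_rot: [0.0, 0.996, -0.088, -0.0]
contact_force: [-0.0, -0.8, 0.4]
gripper_width: -0.002
grasp_force: 0.0
```

Emit:
send_rows:
  deltas: "0 0.001 0 0; 0 0.002 0 0; 0 0.003 0 0; 0 0.004 0 0; 0 0.004 0 0"

```text
t: 9.2
eef_pos: [0.506, 0.2041, 0.0174]
tool_rot: [0.0, 0.996, -0.088, 0.0]
contact_force: [0.3, -0.4, -0.4]
gripper_width: -0.005
grasp_force: 0.1
```

Emit:
send_rows:
  deltas: "0 0.001 0 0; 0 0.002 0 0; 0 0.003 0 0; 0 0.004 0 0; 0 0.004 0 0"

```text
t: 9.7
eef_pos: [0.5054, 0.2008, 0.0175]
tool_rot: [-0.0, 0.996, -0.087, 0.0]
contact_force: [0.1, 2.5, -0.5]
gripper_width: 0.002
grasp_force: 1.2
```

Emit:
send_rows:
  deltas: "0 0.0005 0 0; 0 0.001 0 0; 0 0.0015 0 0; 0 0.002 0 0; 0 0.002 0 0"

```text
t: 10.2
eef_pos: [0.5054, 0.1998, 0.0178]
tool_rot: [-0.001, 0.996, -0.087, 0.001]
contact_force: [1.7, 6.1, -1.2]
gripper_width: 0.003
grasp_force: 2.9
```

Emit:
send_rows:
  deltas: "0 -0.005 0 0; 0 -0.02 0 0; 0 -0.025 -0.03 0; 0 -0.025 -0.07 0; 0 -0.025 -0.09 0"

```text
t: 10.7
eef_pos: [0.51, 0.2245, 0.11]
tool_rot: [-0.0, 0.996, -0.087, 0.001]
contact_force: [0.1, 0.7, 1.5]
gripper_width: -0.004
grasp_force: 0.0
```

Run:
```python
from h import *
p=bot.read_camera('wrist'); save(p,'w3.png')
to(.489,.119,.06,-100.1);lm(p,['thin_end','thick_end','bare_foot','bare_corner','wedge'])
p=bot.read_camera('top');wedge(p);lm(p,['bare_corner','thick_end'])
```

```text
eef [0.5113 0.225  0.1122] F [ 0.18 -0.72  1.35] t 10.75 yawY -100.0 tilt [ 0.005  0.002 -1.   ]
delta [-0.0038  0.1084  0.0519] spin 0.1
thick_end [ 0.5026  0.1948 -0.0006] 0.79
bare_foot [0.4839 0.1158 0.0015] 0.81
bare_corner [0.4879 0.1173 0.0257] 0.66
wedge [0.4951 0.1438 0.0016] 0.92
wedge [ 0.5252 -0.0403  0.026 ] 0.47
wedge 0.89 ((496.74639892578125, 145.67506408691406), (97.32042694091797, 48.32655334472656), 78.29971313476562) [[463. 103.]
 [511.  93.]
 [530. 188.]
 [483. 198.]]
bare_corner [0.4893 0.117  0.0236] 0.96
bare_corner [0.4907 0.0917 0.0013] 0.34
thick_end [ 0.504   0.192  -0.0033] 0.88
```

View pics/w3.png

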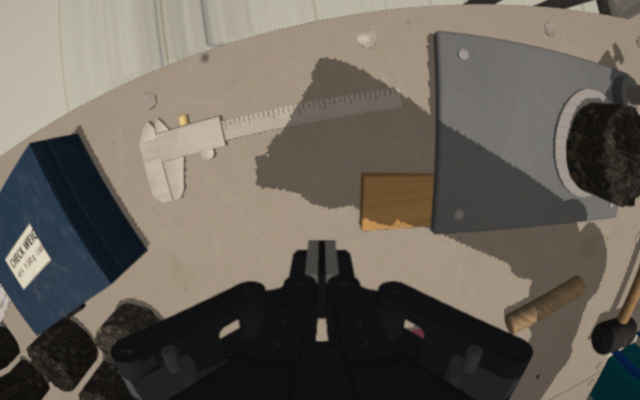

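The wedge (361..434,173..230) now sits under the left plate edge near the foot screw at (459,214); everything else is undisturbed. Now go above the corner and press.

Emit:
send_rows:
  deltas: "-0.001 0.045 0 0; -0.003 0.09 0 0; -0.004 0.109 0.02 0; -0.004 0.109 0.05 0; -0.004 0.109 0.055 0"

```text
t: 11.7
eef_pos: [0.4843, 0.1147, 0.0499]
tool_rot: [0.001, 0.996, -0.088, -0.002]
contact_force: [0.1, -0.3, 0.5]
gripper_width: 0.002
grasp_force: 0.0
```

Emit:
send_rows:
  deltas: "0 0 0.003 0; 0 0 0.006 0; 0 0 0.009 0; 0 0 0.011 0; 0 0 0.011 0"

```text
t: 12.2
eef_pos: [0.4865, 0.1166, 0.0416]
tool_rot: [-0.0, 0.996, -0.087, 0.0]
contact_force: [0.6, -0.3, -0.1]
gripper_width: -0.0
grasp_force: 0.0
```

Emit:
send_rows:
  deltas: "0 0 0.0005 0; 0 0 0.001 0; 0 0 0.0015 0; 0 0 0.002 0; 0 0 0.002 0"

```text
t: 12.7
eef_pos: [0.4863, 0.1163, 0.0394]
tool_rot: [0.0, 0.996, -0.087, -0.0]
contact_force: [-0.0, 0.4, -0.3]
gripper_width: -0.003
grasp_force: 0.0
```

Emit:
send_rows:
  deltas: "0 0 0.0005 0; 0 0 0.001 0; 0 0 0.001 0; 0 0 0.001 0"

```text
t: 13.1
eef_pos: [0.4864, 0.1164, 0.0384]
tool_rot: [0.0, 0.996, -0.087, 0.0]
contact_force: [-0.2, 0.3, 0.0]
gripper_width: 0.003
grasp_force: 0.0
```

Emit:
send_rows:
  deltas: "0 0 0.0005 0; 0 0 0.001 0; 0 0 0.001 0; 0 0 0.001 0"

```text
t: 13.5
eef_pos: [0.4864, 0.1164, 0.0374]
tool_rot: [-0.0, 0.996, -0.087, -0.0]
contact_force: [1.5, 0.1, -0.6]
gripper_width: -0.003
grasp_force: 0.0
```

Emit:
send_rows:
  deltas: "0 0 0.0005 0; 0 0 0.001 0; 0 0 0.001 0; 0 0 0.001 0"

```text
t: 13.9
eef_pos: [0.4863, 0.1164, 0.0364]
tool_rot: [0.0, 0.996, -0.087, -0.0]
contact_force: [0.1, 0.8, 0.2]
gripper_width: -0.0
grasp_force: 0.0
```

Emit:
send_rows:
  deltas: "0 0 0.0005 0; 0 0 0.001 0; 0 0 0.001 0; 0 0 0.001 0"

```text
t: 14.3
eef_pos: [0.4864, 0.1163, 0.0354]
tool_rot: [0.0, 0.996, -0.087, -0.0]
contact_force: [-0.7, 0.5, 0.3]
gripper_width: 0.003
grasp_force: 0.0
```

Emit:
send_rows:
  deltas: "0 0 0.0005 0; 0 0 0.001 0; 0 0 0.001 0; 0 0 0.001 0"

```text
t: 14.7
eef_pos: [0.4863, 0.1163, 0.0344]
tool_rot: [0.0, 0.996, -0.087, -0.0]
contact_force: [0.5, 0.1, 0.4]
gripper_width: -0.001
grasp_force: 0.0
```

Emit:
send_rows:
  deltas: "0 0 0.0005 0; 0 0 0.001 0; 0 0 0.001 0; 0 0 0.001 0"

```text
t: 15.1
eef_pos: [0.4864, 0.1164, 0.0339]
tool_rot: [0.0, 0.996, -0.087, 0.0]
contact_force: [-2.4, -1.0, 7.2]
gripper_width: 0.0
grasp_force: 3.6
```

Emit:
send_rows:
  deltas: "0 0 0.0003 0; 0 0 0.0005 0; 0 0 0.0005 0; 0 0 0.0005 0"

```text
t: 15.5
eef_pos: [0.4864, 0.1164, 0.0338]
tool_rot: [0.0, 0.996, -0.087, 0.0]
contact_force: [-3.6, -1.4, 12.7]
gripper_width: -0.003
grasp_force: 6.2
```

Emit:
send_rows:
  deltas: "0 0 0.0002 0; 0 0 0.0003 0; 0 0 0.0003 0; 0 0 0.0003 0; 0 0 0.0003 0"

```text
t: 16.0
eef_pos: [0.4864, 0.1164, 0.0337]
tool_rot: [0.0, 0.996, -0.087, 0.0]
contact_force: [-3.8, -0.7, 16.2]
gripper_width: 0.003
grasp_force: 7.6
```

Emit:
send_rows:
  deltas: "0 0 -0.002 0; 0 0 -0.01 0; 0 0 -0.05 0; 0 -0.03 -0.1 0; 0 -0.08 -0.1 0"

```text
t: 16.5
eef_pos: [0.5024, 0.1883, 0.1365]
tool_rot: [0.0, 0.996, -0.091, 0.003]
contact_force: [0.2, 0.1, 0.2]
gripper_width: -0.003
grasp_force: 0.0
```

Run:
```python
from h import *
p=bot.read_camera('wrist'); save(p,'w4.png')
to(.489,.119,.06,-100.1);lm(p,['thick_end','bare_corner'])
p=bot.read_camera('top');wedge(p);lm(p,['gauge','caliper','thick_end'])
p=bot.read_camera('scene'); cv2.imwrite('pics/s4.png',cv2.resize(p['img'][80:330,200:480,::-1],None,fx=2.4,fy=2.4))
```

```text
eef [0.5025 0.2014 0.1375] F [2.42 9.29 1.46] t 16.55 yawY -99.8 tilt [ 0.009  0.01  -1.   ]
delta [0.0001 0.0843 0.0765] spin 0.3
thick_end [ 0.5055  0.1929 -0.0029] 0.89
bare_corner [0.4881 0.1165 0.0268] 0.95
wedge 0.9 ((498.33447265625, 146.42596435546875), (100.47648620605469, 51.65874099731445), 79.68302917480469) [[464. 102.]
 [515.  92.]
 [533. 191.]
 [482. 200.]]
gauge [5.361e-01 1.150e-02 1.000e-04] 0.84
gauge [5.730e-01 2.579e-01 3.000e-04] 0.74
caliper [ 0.5749  0.259  -0.0014] 0.88
thick_end [ 0.5029  0.1908 -0.0013] 0.87
thick_end [ 4.914e-01  1.232e-01 -1.000e-04] 0.15
```

View pics/s4.png

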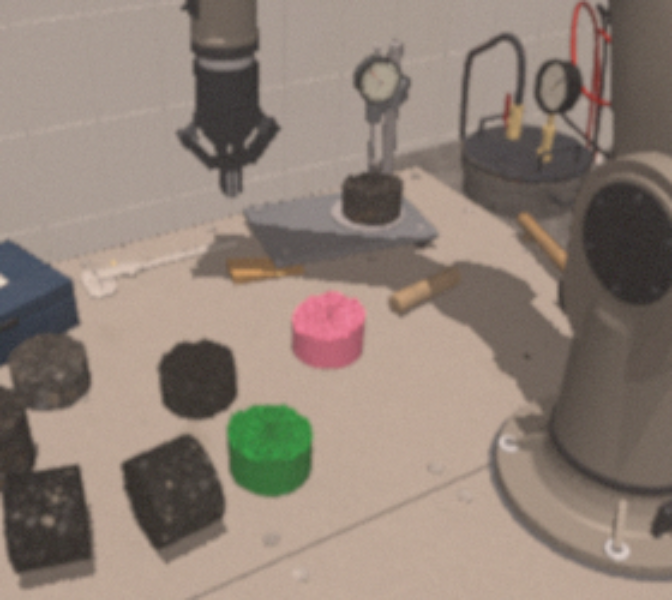

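View pics/w4.png

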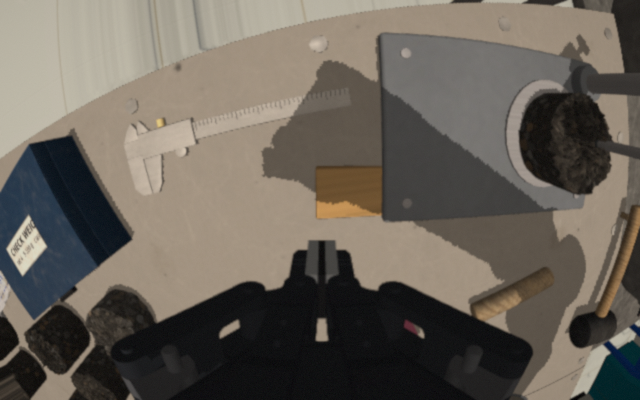

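Both pictures show the wedge under the corner, core on its anvil, caliper and the rest in place, fingers clear. Settle and hand in.

Emit:
send_rows:
  deltas: "0 0 -0.03 0; 0 0 -0.05 0; 0 0 -0.05 0; 0 0 -0.05 0"

```text
t: 17.35
eef_pos: [0.4995, 0.1897, 0.1818]
tool_rot: [0.0, 0.996, -0.088, 0.0]
contact_force: [0.6, 0.1, -0.8]
gripper_width: -0.0
grasp_force: 0.0
```

```bash
python3 -c "
from station import bot
print(bot.hand_in())"
```

```text
the job is handed in; nothing more can be done
None
```

The wedge is under the bare foot and takes up the gap: the corner took a 16 N press with well under 1 mm of sink, so no second push was needed. The core is still on its anvil, nothing else on the bench appears moved, the fingers are clear, and the job was handed in at about 17 s (no verdict came back).

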